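Turn the top leaf of the recipe board

TASK

Turn the recipe board's top leaf (the one standing slightly ajar) over the spine with your fingertips until it lies flat on the other side, then take the hand away. Only push and press it: do not pinch the leaf. Leave the lower leaf lying where it is, do not shift or lift the board, and leave the other things on the worktop alone.

Things in the scene. Friction and masses are not known exactly. Their poses are not given: they have to be found in the camera images.
- board: Recipe board: a loose 1.4 kg wooden base 190 mm (its x, along the spine) by 250 mm (its y) by 22 mm thick on rubber feet, lying on the worktop. Origin: centre of the underside; z up. The spine runs along its x axis over the middle. Both leaves start on its -y side; the top leaf is to end on its +y side, where a fixed page makes the top 27 mm high.
- spine (a point): Middle of the spine, on the hinge axis of the top leaf, 31 mm above the board's underside; axes as the board's (x along the spine).
- leaf_top (a joint): Angle of the top leaf: 0 = flat on the board's -y side, pi/2 = upright, pi = flat on the +y side (end stops at 0 and pi). Starts ajar at 0.12 to 0.4. A rigid aluminium sheet, 4 mm thick, 0.13 kg, 180 mm along the spine, reaching 125 mm from the hinge axis; the mid-thickness passes through that axis. Stiff hinge (0.2 N m): it stays at any angle; 2 to 3 N at the tab turns it.
- tab_top (a point): Middle of the outer edge of the top leaf's tab, in mid-thickness. The tab is 45 mm wide, centred at board x = +50 mm, and reaches to 150 mm from the hinge axis. Axes turn with the leaf: x along the spine, y from the tab towards the spine, z out of the face that looks up at the start.
- leaf_low (a joint): Angle of the lower leaf, counted like leaf_top; it lies flat at 0, is like the top leaf but with its tab centred at x = -50 mm, and must stay there.
- tab_low (a point): Middle of the outer edge of the lower leaf's tab (150 mm from the spine, board x = -50 mm, 25 mm above the worktop).
- dipper: Wooden honey dipper, 154 mm long, 33 mm high, lying some 30 to 75 mm beyond the board's +x end. Origin: middle of its length, underside; x along it. Bystander.
- bowl: Clear glass bowl, 170 mm across, 75 mm high. Origin: centre of the underside. Bystander.
- beater: Aluminium egg beater lying flat, 290 mm long along its x, with a turning crank, 50 mm high. Origin: below its middle. Bystander.
- mixer: Grey hand mixer standing on its heel, 185 mm high, its beaters pointing 165 mm out along its x. Origin: centre of the heel. Bystander.
- canister: Clear square plastic canister with a latched lid, 106 mm wide, 107 mm high. Origin: centre of the underside. Bystander.
- mug: White mug, 80 mm across, 90 mm high. Origin: centre of the underside. Bystander.
- spoon: Spoon with a wooden handle and steel bowl, 190 mm long, lying along its x. Origin: underside, near its middle. Bystander.

How it is judged:
On the way:
1. the top leaf is upright or just past it, pushed by the fingers (value of joint leaf_top between 1.5 and 2.9 rad and contact force between the fingers and board above 0.1 N).
At the end, for the whole second after the job is handed in: The top leaf lies flat on the board's other side (leaf_top above 3.06 rad), the lower leaf still lies at the start side (below 0.08 rad), and the board lies flat and at rest within 25 mm of where it was (value of joint leaf_top above 3.06 rad and value of joint leaf_low below 0.08 rad and distance of board from where it was at the start of the episode below 0.025 m and distance of spine from where it was at the start of the episode below 0.03 m and angle between board's own z axis and vertical below 0.03 rad and linear speed of board below 0.02 m/s); the robot touches nothing.
It fails at once if the lower leaf is raised (over 0.25 rad) (value of joint leaf_low above 0.25 rad).
It fails at once if the board is lifted or tipped (spine over 46 mm high, or tilt over 0.15 rad) (height (world z) of spine above 0.046 m or angle between board's own z axis and vertical above 0.15 rad).
It fails at once if the board is shoved more than 40 mm (distance of board from where it was at the start of the episode above 0.04 m).
It fails at once if the top leaf is pinched between the fingers (contact force between the fingers and board above 0.3 N and z of the grasp point in the frame of tab_top between -0.0035 and 0.0035 m and y of the grasp point in the frame of tab_top between 0 and 0.14 m and x of the grasp point in the frame of tab_top between -0.14 and 0.04 m).
It fails at once if a bystander is moved more than 30 mm (distance of any of dipper, bowl, beater, mixer, canister, mug, spoon from where it was at the start of the episode above 0.03 m).
It also fails if it takes over 45 s, if anything falls off the work surface, if the arm or the gripper's body presses on something with over 40 N, if the wrist force passes 120 N, or if a joint passes its speed limit or range.

ROBOT

A 7-joint arm with a two-finger parallel gripper is mounted at the origin on the work surface. World frame = base frame: x ahead of the robot, y to its left, z up, the work surface at z = 0. Lengths are in m, angles in rad, forces in N, time in s.
With the tool pointing down it reaches from about 0.4 to 0.9 m from the base axis. Payload 5.5 kg.
Tool frame: the origin (TCP) lies midway between the tips of the shut fingers; the grasp point (between the pads) lies 19 mm behind it (manip.grip_depth is the distance from the TCP to the grasp point, in m); z points along the fingers, y is the line along which they close (so a half turn about z gives the same grasp; the last joint's range is limited). The gripper opens to 92 mm and grips with 3 to 60 N. Pads are 19 mm wide; open, the fingers measure 130 mm over their backs; the gripper's body (75 mm by 190 mm) begins 47 mm behind the grasp point.
Start: joints at [1.471, 0.501, -0.427, 1.55, 0.221, 1.138, -0.21], TCP at [0.231, -0.608, 0.227] pointing down, gripper open.
Joint ranges: [-2.88, 2.88], [-0.31, 2.03], [-1.54, 1.56], [0.2, 2.42], [-1.41, 4.55], [0.19, 2.02], [-2.57, 2.57]. Speed limits (rad/s): [2.57, 2.57, 3.14, 3.14, 3.14, 3.14, 3.14].

INTERFACE

Orientations are given as a unit quaternion [x, y, z, w].
In Python, from bench import manip, effector, viewer gives the robot as it stands. Calls block until the motion is done:
- manip.move_pose(position, orientation): joint-space move of the TCP to a pose.
- manip.servo_line(position, ori=None, vel=0.15): straight line of the TCP; ori=None keeps the orientation; vel is the mean speed in m/s.
- manip.movej(angles): joint-space move.
- effector.open_jaws() and effector.close(f_grip=None): open the fingers fully, or close them until they stop; f_grip is the grip in N (None keeps the last).
- manip.sleep(seconds).
- manip.solve_ik(position, orientation): joint angles nearest the present ones, or None.
- viewer.get_image(name): name is "scene" or "top" or "wrist"; returns the picture (400x640x3 uint8, red, green, blue); there is no depth.
- viewer.get_calibration(name): a dict with "vfov" (degrees; the focal length in pixels is half the picture's height over the tangent of half this angle, whatever the lens; pixels are square), "cx", "cy" (the principal point, pixels), "eye" and "attitude" of the camera in the world. Camera axes: x right, y down, z forward; pixel columns grow to the right and rows downward; lengths in m; the calibration is good to about 2 mm. A picture is of the moment at which its call begins: read the wrist's pose just before it. get_calibration takes no time and is no camera call; for the wrist camera it gives the pose at the moment of the call.
A pose or a line that the arm cannot do raises manip.PlanningError and nothing moves.
- manip.hand_in(): hands the job in; it is judged then, once.
Readings, each from a call of its own:
- manip.current_clock(): time.
- manip.current_q(): joint angles.
- manip.current_joint_velocities(): joint speeds.
- manip.current_tau(): joint torques, N m.
- manip.current_tool_pos(): TCP position.
- manip.current_tcp_rot(): TCP orientation.
- manip.current_force(): force on the tool from outside, world axes, zero at the start.
- manip.current_wrist_torque(): the same for the moment, N m.
- manip.current_finger_gap(): finger opening in m.
- manip.current_gripper_force(): force on a finger pad.
Only numpy, scipy, OpenCV 4.12 (cv2) and the standard library are available. Lean on these libraries where they do the work, as an engineer would, in place of code of your own. Each camera call takes 0.05 s, during which the arm holds its last target. There are 200 camera calls.

## Working session

There is one attempt and no reset: what is moved stays moved. The work goes in short steps, each a Python script; the robot and the scene stay as the last script left them, time stands still between calls to the robot, and variables do not carry over. Pictures are saved under pics/ and viewed, at most 10 in all, crops included, and the job is handed in when it is done.

```bash
mkdir -p pics; python3 - <<'E'
from bench import manip, effector, viewer
import cv2
for n in ("scene","top"):
    im=viewer.get_image(n); cv2.imwrite(f"pics/{n}1.png",im[:,:,::-1]); print(n,viewer.get_calibration(n))
print(manip.current_tool_pos(),manip.current_tcp_rot(),manip.current_clock())
E
```

```text
scene {'vfov': 53.79214164764649, 'cx': 321.40427581865686, 'cy': 195.07730790176763, 'eye': array([ 1.59714167, -0.02412719,  0.93157932]), 'attitude': array([ 0.63505049,  0.64543166, -0.29391954, -0.30617013])}
top {'vfov': 53.691599133069346, 'cx': 317.779254598081, 'cy': 197.91888436369112, 'eye': array([ 0.41319907, -0.01500993,  1.2477332 ]), 'attitude': array([-0.6988419 ,  0.71203431, -0.03704387,  0.05705166])}
[ 0.23041174 -0.60712116  0.22580087] [ 9.83583243e-01  1.80452921e-01 -1.38857921e-04 -8.53628426e-04] 0.1
```

View pics/scene1.png

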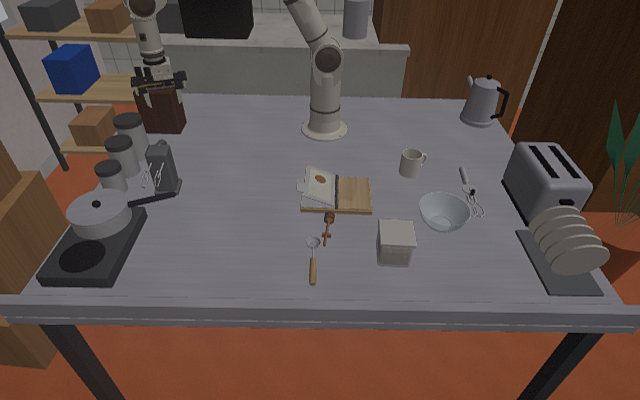

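View pics/top1.png

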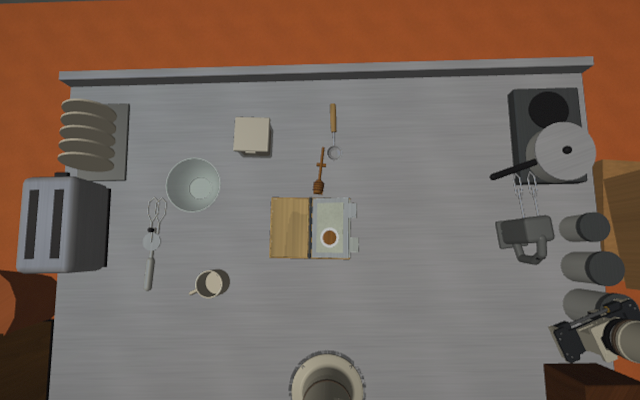

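The board is around (311,228) in the top view. Its leaves are on the right (world -y), and the dipper lies beyond the far end. I'll enlarge both views.

```bash
python3 - <<'E'
import cv2
a=cv2.imread("pics/top1.png")[180:275,255:375]; cv2.imwrite("pics/c1.png",cv2.resize(a,None,fx=6,fy=6,interpolation=cv2.INTER_CUBIC))
a=cv2.imread("pics/scene1.png")[155:225,285:385]; cv2.imwrite("pics/c2.png",cv2.resize(a,None,fx=8,fy=8,interpolation=cv2.INTER_CUBIC))
E
```

```text
(no output)
```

View pics/c1.png

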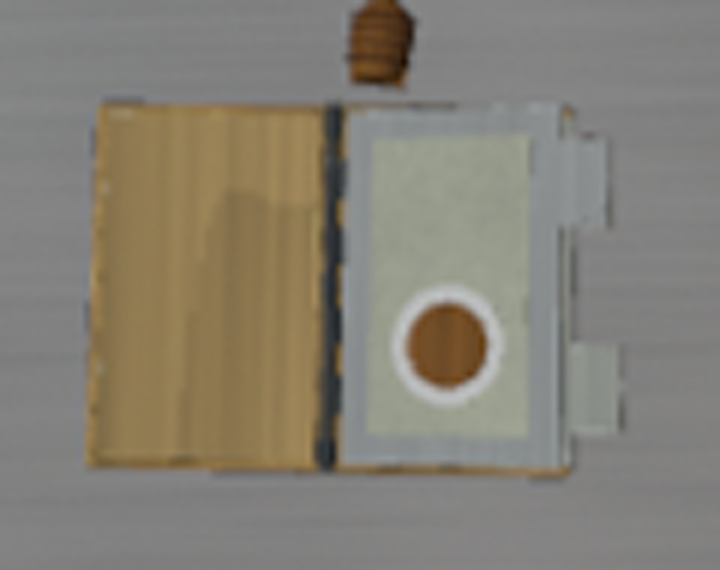

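View pics/c2.png

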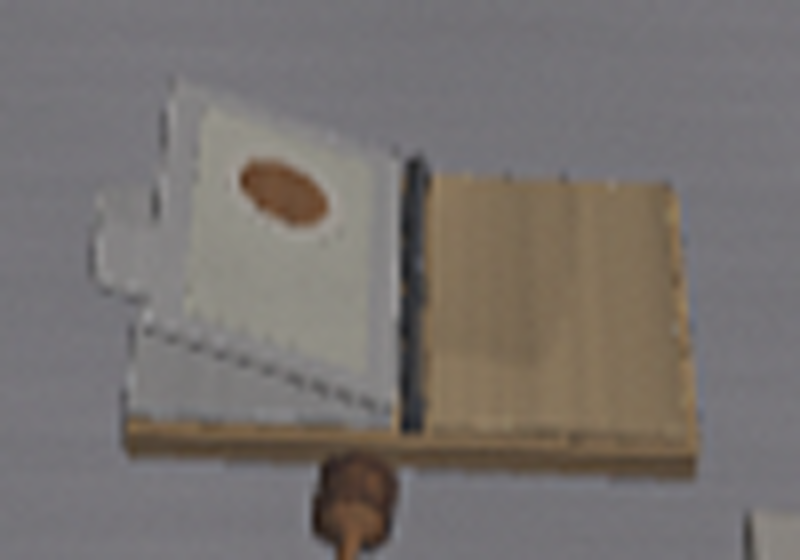

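```bash
cat > h.py <<'E'
import numpy as np
from scipy.spatial.transform import Rotation as R
def ray(c,u,v):
    f=200/np.tan(np.radians(c['vfov'])/2)
    return R.from_quat(c['attitude']).apply([(u-c['cx'])/f,(v-c['cy'])/f,1.])
def hit(c,u,v,z):
    d=ray(c,u,v); return c['eye']+d*(z-c['eye'][2])/d[2]
def px(c,p):
    f=200/np.tan(np.radians(c['vfov'])/2)
    q=R.from_quat(c['attitude']).inv().apply(p-c['eye']); return np.array([c['cx']+f*q[0]/q[2],c['cy']+f*q[1]/q[2]])
E
python3 - <<'E'
from bench import viewer
from h import *
np.set_printoptions(precision=4,suppress=True)
T=viewer.get_calibration("top");S=viewer.get_calibration("scene")
t=lambda x,y,z:hit(T,255+x/6-.4,180+y/6-.4,z)
s=lambda x,y,z:hit(S,285+x/8-.4,155+y/8-.4,z)
for n,p in dict(sp1=t(334,105,.031),sp0=t(325,468,.031),sL1=t(100,104,.027),sL0=t(90,466,.027),low1=t(620,343,.025),low0=t(620,433,.025),
 ssp1=s(412,432,.031),ssp0=s(416,160,.031),sR1=s(695,440,.027),sR0=s(672,183,.027),b1=s(128,455,0),b2=s(695,475,0)).items(): print(n,p)
a=t(334,105,.031);b=t(325,468,.031);ex=(a-b)/np.linalg.norm(a-b);ey=np.cross([0,0,1],ex);m=(a+b)/2
for th in np.arange(.1,.5,.05):
    p=m+.05*ex-.15*np.cos(th)*ey+[0,0,.15*np.sin(th)]
    c=m-.09*ex-.125*np.cos(th)*ey+[0,0,.125*np.sin(th)]
    q=px(T,p);w=px(S,p);w2=px(S,c);print(round(th,2),(q-[255,180]+.4)*6,(w-[285,155]+.4)*8,(w2-[285,155]+.4)*8)
E
```

```text
sp1 [0.5796 0.0415 0.031 ]
sp0 [0.3936 0.0487 0.031 ]
sL1 [0.5832 0.1638 0.027 ]
sL0 [0.3965 0.1691 0.027 ]
low1 [ 0.4544 -0.1031  0.025 ]
low0 [ 0.4087 -0.1018  0.025 ]
ssp1 [0.5862 0.0401 0.031 ]
ssp0 [0.3914 0.0464 0.031 ]
sR1 [0.5832 0.1624 0.027 ]
sR0 [0.4    0.1683 0.027 ]
b1 [ 0.5704 -0.0829 -0.    ]
b2 [ 0.5759  0.1658 -0.    ]
0.1 [624.0565 190.3463] [ 78.286  315.7524] [159.5657 134.0397]
0.15 [623.2738 188.8531] [ 80.044  302.7602] [161.1403 123.5225]
0.2 [621.7324 187.3386] [ 82.6645 289.8158] [163.3782 113.0582]
0.25 [619.4224 185.8064] [ 86.15   276.9531] [166.2789 102.6741]
0.3 [616.3361 184.2606] [ 90.5    264.2067] [169.8402  92.3977]
0.35 [612.4682 182.7053] [ 95.7122 251.6112] [174.0581  82.2567]
0.4 [607.8155 181.1446] [101.7812 239.2019] [178.9266  72.2787]
0.45 [602.3777 179.583 ] [108.6994 227.014 ] [184.4378  62.4914]
```

```bash
cat >> h.py <<'E'
YAW=-.033; H=np.array([.488,.0444,.031])
EX=np.array([np.cos(YAW),np.sin(YAW),0]);EY=np.array([-EX[1],EX[0],0]);EZ=np.array([0,0,1.])
def quat(a,s):
    z=np.sin(a)*EY-np.cos(a)*EZ; y=s*EX
    return R.from_matrix(np.c_[np.cross(y,z),y,z]).as_quat()
def tcp(th,a,r,gap=0.,bx=.05):
    """tip such that its leading corner sits 'gap' below the leaf's start underside"""
    e=np.array([np.cos(a),np.sin(a)]); n=np.array([np.sin(th),np.cos(th)]); u=np.array([-np.cos(th),np.sin(th)])
    p=r*u-(.002+gap+.0095*abs(e@n))*n
    return H+bx*EX+p[0]*EY+p[1]*EZ
E
python3 - <<'E'
from bench import manip
from h import *
np.set_printoptions(precision=2,suppress=True)
for s in (1,-1):
  for th,a,r in [(.36,1.2,.14),(.36,1.0,.14),(.36,.8,.14),(.8,.8,.14),(1.2,.5,.14),(1.6,.2,.14),(2,0,.14),(2.5,0,.14),(3.14,0,.14),(2,-.4,.14),(2.5,-.5,.14)]:
    print(s,th,a,tcp(th,a,r),manip.solve_ik(tcp(th,a,r),quat(a,s)))
E
```

```text
1 0.36 1.2 [ 0.53 -0.09  0.07] [ 1.2   1.26 -0.85  1.55 -0.19  1.26  0.61]
1 0.36 1.0 [ 0.53 -0.09  0.07] [ 1.19  1.13 -0.87  1.63 -0.11  1.14  0.52]
1 0.36 0.8 [ 0.53 -0.09  0.07] [ 1.17  1.02 -0.91  1.71  0.02  1.03  0.39]
1 0.8 0.8 [ 0.53 -0.06  0.12] [ 1.19  0.96 -1.    1.75  0.01  1.04  0.3 ]
1 1.2 0.5 [ 0.54 -0.02  0.16] [ 1.06  0.7  -1.03  1.85  0.11  0.94  0.03]
1 1.6 0.2 [0.54 0.04 0.17] [ 0.76  0.52 -0.95  1.88  0.27  0.93 -0.31]
1 2 0 [0.54 0.09 0.16] [ 0.66  0.69 -1.21  1.86  0.72  1.12 -0.85]
1 2.5 0 [0.54 0.15 0.12] [ 0.52  0.78 -1.18  1.85  0.82  1.1  -1.01]
1 3.14 0 [0.54 0.18 0.03] [ 0.17  0.72 -0.72  1.87  0.64  0.81 -0.92]
1 2 -0.4 [0.54 0.09 0.16] [ 0.4   0.88 -1.28  1.77  1.06  1.59 -1.2 ]
1 2.5 -0.5 [0.54 0.15 0.12] [ 0.16  0.95 -1.14  1.68  1.08  1.64 -1.31]
-1 0.36 1.2 [ 0.53 -0.09  0.07] [ 0.79  1.05 -0.2   1.56 -0.73  1.45 -2.1 ]
-1 0.36 1.0 [ 0.53 -0.09  0.07] [ 0.79  0.92 -0.25  1.65 -0.64  1.28 -2.19]
-1 0.36 0.8 [ 0.53 -0.09  0.07] [ 0.76  0.8  -0.29  1.73 -0.54  1.12 -2.3 ]
-1 0.8 0.8 [ 0.53 -0.06  0.12] [ 0.73  0.7  -0.3   1.76 -0.58  1.15 -2.35]
-1 1.2 0.5 [ 0.54 -0.02  0.16] [-0.5   0.77  1.13  1.9  -1.1   1.46 -2.09]
-1 1.6 0.2 [0.54 0.04 0.17] [-0.77  0.54  1.03  1.93 -0.75  1.09 -2.55]
-1 2 0 [0.54 0.09 0.16] [ 0.7   0.76 -1.3   1.85  0.8   1.18  2.23]
-1 2.5 0 [0.54 0.15 0.12] [ 0.57  0.88 -1.3   1.85  0.93  1.19  2.05]
-1 3.14 0 [0.54 0.18 0.03] [ 0.49  1.11 -1.31  1.86  1.18  1.21  1.88]
-1 2 -0.4 [0.54 0.09 0.16] [ 0.4   0.9  -1.3   1.76  1.07  1.62  1.93]
-1 2.5 -0.5 [0.54 0.15 0.12] [ 0.22  1.08 -1.31  1.68  1.2   1.78  1.78]
```

```bash
python3 - <<'E'
from bench import manip, effector, viewer
from h import *
import cv2
np.set_printoptions(precision=3,suppress=True)
effector.close(5)
p=np.array(manip.current_tool_pos()); manip.servo_line(p+[0,0,.15],vel=.25)
a=1.15; d=np.sin(a)*EY-np.cos(a)*EZ; q=quat(a,1); t=tcp(.36,a,.128,gap=.007)
manip.move_pose(t-.12*d+[0,0,.12],q)
manip.servo_line(t-.07*d,q,.2)
print(manip.current_clock(),manip.current_tool_pos(),t,manip.current_force(),manip.current_finger_gap())
a=viewer.get_image("wrist");b=viewer.get_image("scene")[110:230,240:400]
im=np.hstack([cv2.resize(a,(400,250)),cv2.resize(b,(400,300))[:250]]) if 0 else cv2.resize(b,(800,600),interpolation=cv2.INTER_CUBIC)
cv2.imwrite("pics/s2.png",im[:,:,::-1])
E
```

```text
5.0667 [ 0.533 -0.148  0.089] [ 0.534 -0.083  0.059] [-0.32   0.059 -0.444] 0.0008248233451043383
```

View pics/s2.png

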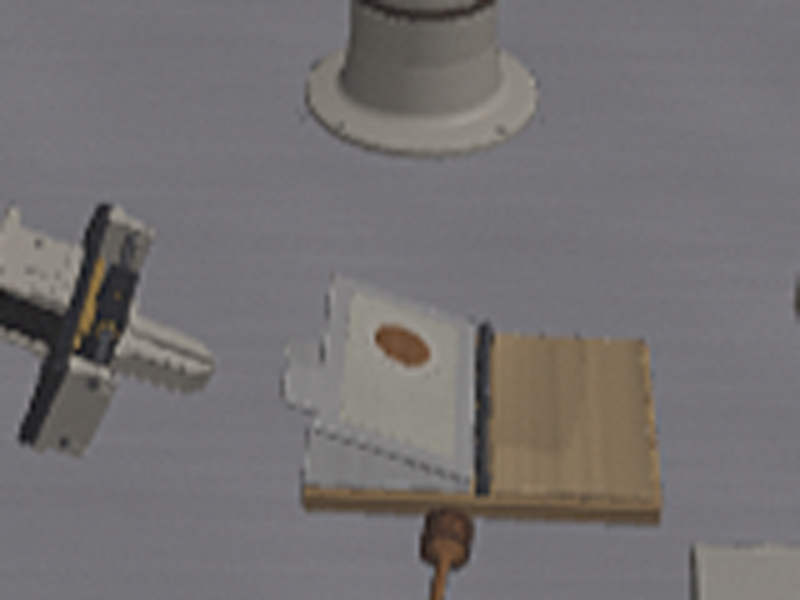

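The closed fingertips at (210,368) are in line with the top tab at (290,378) and are aimed just beneath it. Next I insert them and lift.

```bash
python3 - <<'E'
from bench import manip, effector, viewer
from h import *
import cv2
np.set_printoptions(precision=2,suppress=True)
manip.servo_line(tcp(.36,1.15,.128,gap=.007),quat(1.15,1),.06)
print(manip.current_clock(),manip.current_force())
f0=np.array(manip.current_force())
for th,a in [(.45,1.15),(.6,1.02),(.8,.87),(1.0,.7),(1.2,.5)]:
    manip.servo_line(tcp(th,a,.128),quat(a,1),.06)
    f=np.array(manip.current_force()); print(th,manip.current_clock(),f,manip.current_tool_pos())
    if np.linalg.norm(f-f0)>15: break
b=viewer.get_image("scene")[110:230,240:400]
cv2.imwrite("pics/s3.png",cv2.resize(b,(800,600),interpolation=cv2.INTER_CUBIC)[:,:,::-1])
E
```

```text
6.4833 [ 0.19 -0.49 -0.38]
0.45 6.9417 [ 0.31 -0.04  0.29] [ 0.53 -0.08  0.08]
0.6 7.4167 [ 0.42 -0.32 -0.53] [ 0.53 -0.07  0.09]
0.8 7.9917 [ 0.41 -0.12 -1.09] [ 0.53 -0.06  0.11]
1.0 8.5667 [-0.23  0.03  0.45] [ 0.54 -0.04  0.13]
1.2 9.1417 [ 0.79 -1.12  1.1 ] [ 0.54 -0.02  0.15]
```

View pics/s3.png

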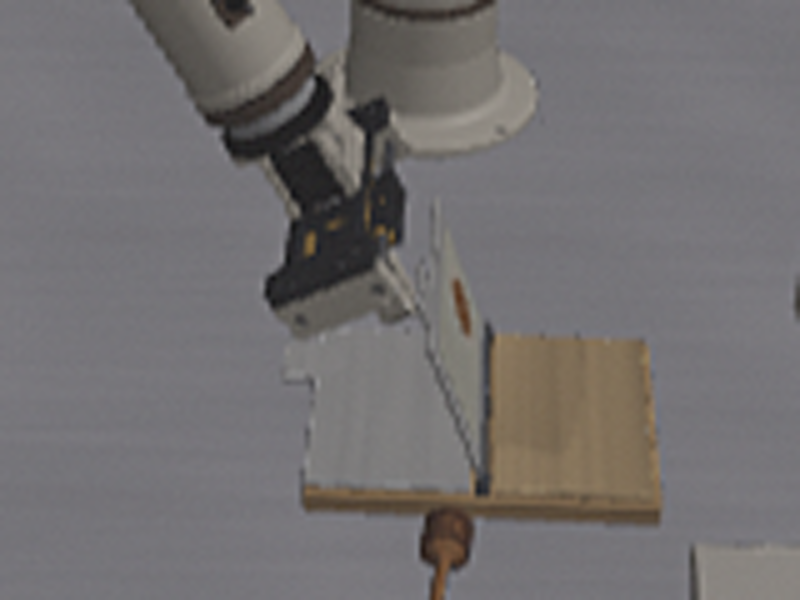

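The leaf stands at about 1.2 rad with the fingertips behind it. The lower leaf still lies flat and the board hasn't moved. I'll carry on over the top and press it down.

```bash
python3 - <<'E'
from bench import manip, effector, viewer
from h import *
import cv2
np.set_printoptions(precision=2,suppress=True)
f0=np.array([.2,-.4,-.3])
for th,a,g in [(1.4,.35,-.001),(1.6,.2,-.002),(1.8,.05,-.002),(2.,0,-.002),(2.25,0,-.002),(2.5,0,-.002),(2.75,0,-.002),(2.95,0,-.002),(3.06,0,-.002),(3.14,0,-.001)]:
    manip.servo_line(tcp(th,a,.125,g),quat(a,1),.06)
    f=np.array(manip.current_force()); print(th,manip.current_clock(),f,manip.current_tool_pos())
    if np.linalg.norm(f-f0)>15: break
else:
  for k in range(4):
    if f[2]>6: break
    manip.servo_line(np.array(manip.current_tool_pos())-[0,0,.0015],vel=.02); f=np.array(manip.current_force()); print(f,manip.current_tool_pos())
b=viewer.get_image("scene")[110:230,240:400]
cv2.imwrite("pics/s4.png",cv2.resize(b,(800,600),interpolation=cv2.INTER_CUBIC)[:,:,::-1])
E
```

```text
1.4 9.7833 [ 0.23  0.31 -0.71] [0.54 0.01 0.15]
1.6 10.3667 [-0.08  0.31 -0.05] [0.54 0.04 0.16]
1.8 10.9333 [ 0.51 -0.48 -0.14] [0.54 0.06 0.15]
2.0 11.5083 [-0.02  0.33 -0.37] [0.54 0.09 0.15]
2.25 12.2 [ 0.58 -0.98  0.44] [0.54 0.12 0.13]
2.5 12.9 [ 0.3  -0.73 -0.38] [0.54 0.14 0.11]
2.75 13.6 [-0.06 -0.08  0.33] [0.54 0.16 0.08]
2.95 14.2 [ 0.42 -0.01 -0.91] [0.54 0.17 0.06]
3.06 14.6 [0.08 0.31 0.16] [0.54 0.17 0.04]
3.14 14.9167 [-0.82 -0.29  9.72] [0.54 0.17 0.03]
```

View pics/s4.png

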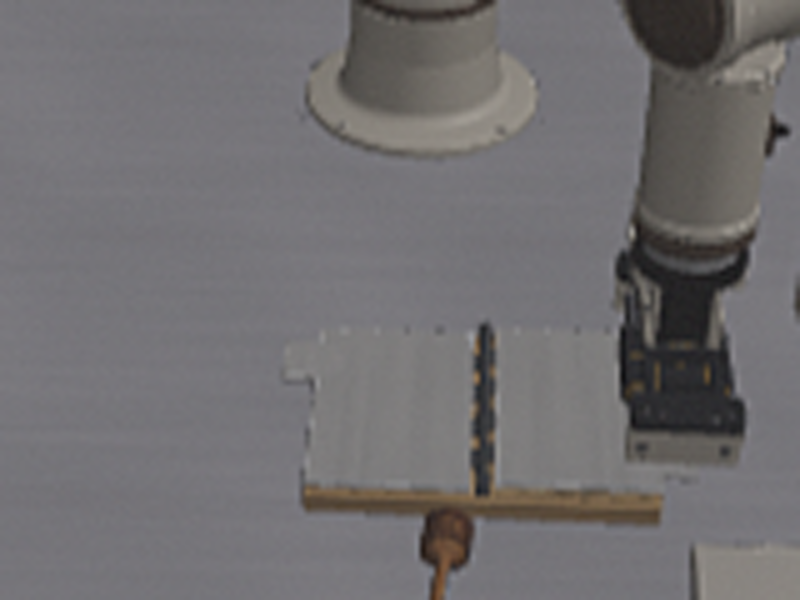

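The leaf lies flat on the +y side, pressed with about 10 N, and the board is where it was. I'll pull the hand straight up and check.

```bash
python3 - <<'E'
from bench import manip, effector, viewer
import numpy as np, cv2
p=np.array(manip.current_tool_pos()); print(p)
manip.servo_line(p+[0,0,.2],vel=.12); manip.sleep(.5)
print(manip.current_force(),manip.current_clock())
b=viewer.get_image("scene")[110:230,240:400]
cv2.imwrite("pics/s5.png",cv2.resize(b,(800,600),interpolation=cv2.INTER_CUBIC)[:,:,::-1])
E
```

```text
[0.54308217 0.16800866 0.03313023]
[ 0.26894513  0.62057568 -0.57326616] 17.2917
```

View pics/s5.png

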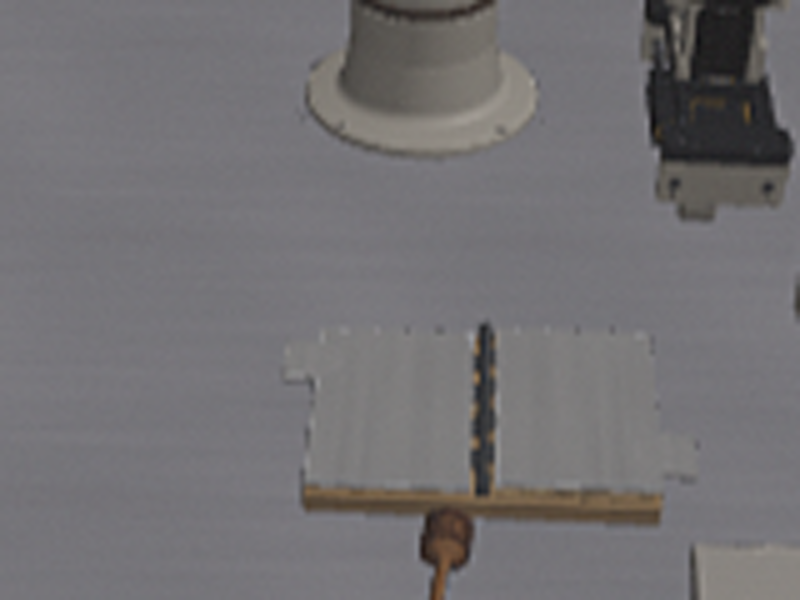

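The top leaf lies flat with its tab at (680,458), the board and lower leaf haven't moved, and the hand is clear.

```bash
python3 -c "
from bench import manip
print(manip.hand_in())"
```

```text
the job is handed in; nothing more can be done
None
```

I turned the top leaf over the spine and it lies flat on the other side; in the last picture the lower leaf and board were where they started and the hand was clear, and I handed the job in at about 17 s (the verdict was not shown).

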